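# Check a terracotta tile with the try square

### The job

Check the loose terracotta tile for square: lay the try square flat on the bench around the tile's corner that is nearest the robot on the robot's left, with the stock flush along the long edge facing the robot and the blade flush along the left-hand short edge, and leave it there so that I can look for gaps. Set the square down gently rather than letting it drop, don't shove the tile out of its place, and leave the other things on the bench undisturbed.

Things in the scene. Friction and masses are not known exactly. Their poses are not given: they have to be found in the camera images.
- tile: Loose terracotta tile lying by itself (not the stack of such tiles at the right side): 150 mm along own x, 200 mm along own y, 16 mm thick, 0.95 kg; slides when pushed with 4 to 7 N. Origin: centre of underside. x points away from the robot (within 0.3 rad), y to the robot's left. Long edge facing the robot: face x = -75 mm; left short edge: face y = +100 mm.
- tile_corner (a point): The tile's corner nearest the robot on the robot's left, half-way up its thickness: at (-75, +100, +8) mm in the tile's frame; same axes as the tile.
- square_grip (a point): Centre of the try square's stock, half-way up: 13 mm above the bench when it lies flat. Stock: grey cast-metal bar, 115 mm along own y, 32 mm along own x, 26 mm thick (z up). Laid as asked, the square's axes are parallel to the tile's and this point is at (-91, +72.5, +13) mm in the tile's frame.
- square: The whole try square, an L lying flat, 0.47 kg (drags at 2 to 4 N); origin under the stock's centre, axes as square_grip. The steel blade leaves the stock's +y end along +x: 30 mm wide (y +27.5 to +57.5 mm), x +16 to +156 mm, 2 mm thick, clear of the bench at z 12 to 14 mm. Centre of mass: x +12, y +6 mm. Stock top: 10 mm above the tile's top, so fingers on its upper 8 mm clear the tile.
- square_corner (a point): Inner corner of the try square, where the stock's inner face meets the blade's inner edge: at (+16, +27.5, 0) mm from square_grip in the square's axes. Laid as asked, it coincides in plan with tile_corner.
- blade_tip (a point): End of the blade's inner edge: at (+156, +27.5, 0) mm from square_grip in the square's axes.
- bowl: Bystander: bisque bowl, 124 mm across, 58 mm high, beyond the tile and the square; origin under its centre.
- rib: Bystander: flat wooden throwing rib, 66 x 110 x 8 mm, at the right side; origin under its centre.
- lath: Bystander: flat wooden strip, 30 x 300 x 8 mm, on the robot's side, to the right; origin under its centre.
- loop_tool: Bystander: trimming tool with a wooden handle and wire loop, 190 mm long, 12 mm high, on the robot's side of the bench, to the left; origin under its handle's middle.
- beaker: Bystander: bisque beaker, 76 mm across, 95 mm high, at the left side; origin under its centre.
Not all that is in view belongs to the job. Leave any purple look-alike of the square alone.

How it is judged:
By the outcome, as a careful person would: the job done as asked, in the order asked, and still so for the second after the job is handed in, with the robot touching nothing.
It also fails if it takes over 48 s, if anything falls off the work surface, if the arm or the gripper's body presses on something with over 40 N, if the wrist force passes 120 N, or if a joint passes its speed limit or range.

### The arm

A 6-joint arm with a two-finger parallel gripper is mounted at the origin on the work surface. World frame = base frame: x ahead of the robot, y to its left, z up, the work surface at z = 0. Lengths are in m, angles in rad, forces in N, time in s.
With the tool pointing down it reaches from about 0.25 to 0.8 m from the base axis. Payload 3.9 kg.
Tool frame: the origin (TCP) lies between the finger pads; the fingertips stand 25 mm ahead of it and the grasp point (between the pads) lies 6 mm ahead of it; z points along the fingers, y is the direction in which the jaws open and shut (so a half turn about z gives the same grasp; the last joint's range is limited). The gripper opens to 85 mm and grips with 20 to 120 N. Pads are 22 mm wide; open, the fingers measure 114 mm over their backs; the gripper's body (76 mm by 85 mm) begins 54 mm behind the grasp point. The pads swing forward as they close: fully open they stand 13 mm farther back than shut.
Start: joints at [-1.129, 0.26, -0.138, 1.173, 0, 1.571], TCP at [0.224, -0.475, 0.256] pointing down, gripper open.
Joint ranges: [-2.78, 2.78], [-0.83, 1.72], [-1.28, 1.37], [-1.9, 2.12], [-1.57, 1.48], [-3.14, 3.14]. Speed limits (rad/s): [2.57, 2.57, 3.14, 3.14, 3.14, 3.14].

### API

Orientations are given as a unit quaternion [w, x, y, z].
In Python, from station import bot gives the robot as it stands.
- The arm moves only by the tool drive_tool, never from a script. Its argument "moves" is one flat list of numbers, 7 for each row, row after row: the turn, a rotation vector about the tool's x, y, z in units of 2 rad (1.0 is 2 rad), then the shift along the tool's x, y, z in units of 200 mm (1.0 is 200 mm), then the opening, from -1 (shut) to 1 (fully open). A call has 1 to 12 rows; each row is the pose to reach, as a shift and turn from the pose commanded when the call began, along the tool's axes at that moment; what a row does not reach only later rows make up. A row lasts 1/12 s, in which the tool goes at most 41.7 mm and 7.16 degrees, less where a joint would pass 70% of its speed; a pose out of reach is approached as far as the arm can. A call with a number of a shift or a turn outside -1 to 1 is refused whole. A call with a gripper value outside its range is refused whole. The fingers move at their own pace and stop on an object; "squeeze" is the grip in N (left out, the last holds). Time passes only in rows, so rows that repeat a pose let the fingers close. It gives the time, the measured TCP pose, the force and the opening at its end, in the units of the state.
- bot.get_obs(): the state, without advancing time (a new reading comes with each control period).
- bot.snapshot(name): name is "scene" or "top" or "wrist"; returns the picture (480x640x3 uint8, red, green, blue); there is no depth.
- bot.calibration(name): a dict with "fx", "fy", "cx", "cy" (pixels), "world_to_cam" (4x4, takes a point from world to camera coordinates); the wrist camera has in their place "hand_eye" (4x4, takes a point from camera to tool coordinates, whose origin is the TCP and whose axes are the flange's). Camera axes: x right, y up, looking along -z (the intrinsics and any distortion apply to the point x, -y, -z); pixel columns grow to the right and rows downward; lengths in m; the calibration is good to about 2 mm. A picture is of the moment at which its call begins: read the wrist's pose just before it. calibration takes no time and is no camera call.
- bot.sign_off(): hands the job in, once; it reports no verdict.
The state is a dict: "time_s": time; "joint_positions": joint angles; "qd": joint speeds; "joint_efforts": joint torques, N m; "position": TCP position; "ee_rot": TCP orientation; "contact_force": force on the tool from outside, world axes, zero at the start; "ft_torque": the same for the moment, N m; "width": finger opening in m.
Only numpy, scipy, OpenCV 4.12 (cv2) and the standard library are available. Lean on these libraries where they do the work, as an engineer would, in place of code of your own. Each camera call takes 0.05 s, during which the arm holds its last target. There are 200 camera calls.

## Working session

There is one attempt and no reset: what is moved stays moved. The work goes in short steps, Python scripts to look and compute and a tool call to move; the robot and the scene stay as the last step left them, time stands still between calls to the robot, and variables do not carry over. Pictures are saved under pics/ and viewed, about 8 in all and at most 12, crops included, and the job is handed in when it is done.

Besides the shell and the picture viewer there is one more tool, called after "Call:" by a JSON object that holds its "name" and its "arguments", one argument or row to a line. drive_tool: Moves the arm, as the interface text tells. Its arguments: {"type":"object","properties":{"moves":{"type":"array","items":{"type":"number","minimum":-1,"maximum":1}},"squeeze":{"type":"number"}},"required":["moves"]}

```bash
mkdir -p pics; ls; python3 - <<'E'
from station import bot
import cv2,numpy as np
o=bot.get_obs();print(o)
for n in("scene","top"):
    im=bot.snapshot(n);cv2.imwrite(f"pics/{n}0.png",im[:,:,::-1]);c=bot.calibration(n);print(n,{k:np.round(v,4).tolist() if not isinstance(v,str) else v for k,v in c.items()})
print(bot.calibration("wrist"))
E
```

```text
pics
{'time_s': 0.0, 'joint_positions': array([-1.12897456e+00,  2.60722776e-01, -1.39379021e-01,  1.17271510e+00,
        1.68286602e-05,  1.57077438e+00]), 'qd': array([ 0.00165044, -0.00028712,  0.00046078, -0.00017909, -0.00015366,
        0.00017877]), 'joint_efforts': array([-9.98260862e-05, -4.05676281e+01,  2.53924674e+01,  1.86865311e-02,
       -1.29156970e-04, -5.94356649e-06]), 'position': array([ 0.22421346, -0.4740046 ,  0.25544078]), 'ee_rot': array([-9.87577367e-04,  9.75695362e-01,  2.19129049e-01, -2.13150962e-04]), 'contact_force': array([-0.39901533,  0.31984756, -0.22327903]), 'ft_torque': array([ 0.01251801, -0.02397553, -0.04994794]), 'width': 0.08588870927533757}
scene {'fx': 550.2223, 'fy': 550.2223, 'cx': 322.5779, 'cy': 241.379, 'world_to_cam': [[0.809, 0.5878, -0.0007, -0.4351], [-0.3848, 0.5306, 0.7553, 0.1367], [0.4443, -0.6107, 0.6554, -1.4668], [0.0, 0.0, 0.0, 1.0]]}
top {'fx': 475.6841, 'fy': 475.6841, 'cx': 317.0455, 'cy': 232.7966, 'world_to_cam': [[0.0094, -0.9999, -0.0127, 0.0341], [0.9946, 0.008, 0.1036, -0.5361], [-0.1035, -0.0136, 0.9945, -1.0458], [0.0, 0.0, 0.0, 1.0]]}
{'fx': 343.94759365900126, 'fy': 343.94759365900126, 'cx': 318.73582423146877, 'cy': 238.26854151835232, 'hand_eye': array([[-9.54724323e-05,  9.48261100e-01,  3.17491540e-01,
         8.12683945e-02],
       [ 9.99999986e-01,  1.33360604e-04, -9.76033626e-05,
        -3.09152592e-04],
       [-1.34894335e-04,  3.17491526e-01, -9.48261099e-01,
        -1.18500892e-01],
       [ 0.00000000e+00,  0.00000000e+00,  0.00000000e+00,
         1.00000000e+00]])}
```

View pics/top0.png

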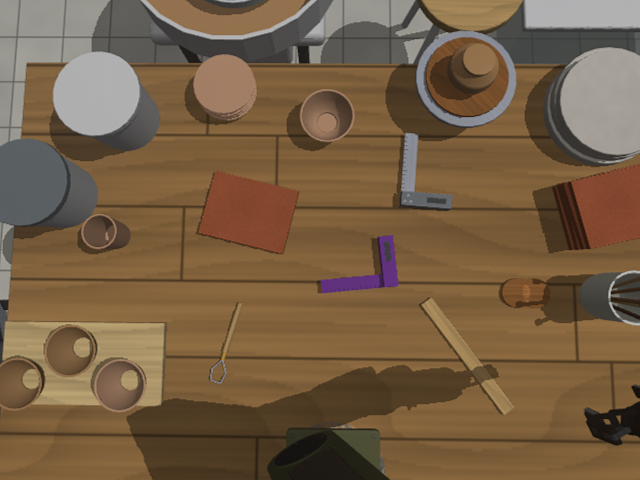

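View pics/scene0.png

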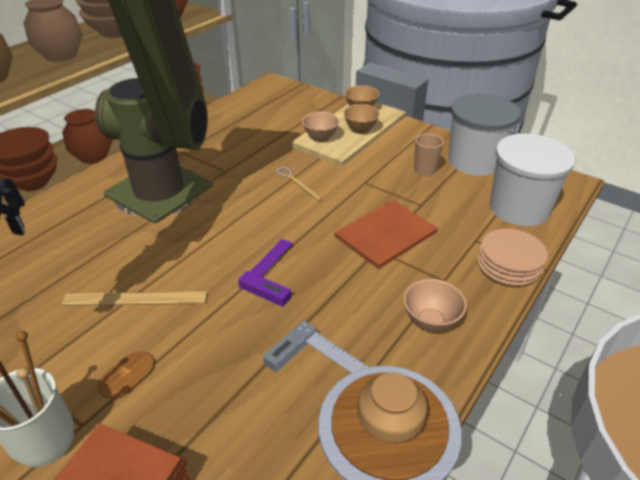

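Candidates in the top view. Square: the grey L with its stock at (425,200), or the purple L at (388,265), which is the look-alike to avoid. Tile: the loose one at (248,212), the stack at (600,210), or the round stack at (224,88). I choose the grey L and the loose tile.

```bash
cat > h.py <<'E'
from station import bot
import cv2,numpy as np
from scipy.spatial.transform import Rotation as R
def cam(n,o=None):
    c=bot.calibration(n)
    K=np.array([[c["fx"],0,c["cx"]],[0,c["fy"],c["cy"]],[0,0,1]])
    if n=="wrist":
        T=np.eye(4);q=np.array(o["ee_rot"]);T[:3,:3]=R.from_quat(q[[1,2,3,0]]).as_matrix();T[:3,3]=o["position"]
        W=np.linalg.inv(T@np.array(c["hand_eye"]))
    else: W=np.array(c["world_to_cam"])
    return K,np.diag([1,-1,-1,1])@W
def proj(C,p):
    K,W=C;q=(W[:3,:3]@np.atleast_2d(p).T+W[:3,3:]);u=K@q;return (u[:2]/u[2]).T
def cast(C,uv,z):
    K,W=C;uv=np.atleast_2d(uv).astype(float)
    d=(W[:3,:3].T@np.linalg.inv(K)@np.c_[uv,np.ones(len(uv))].T).T;c=-W[:3,:3].T@W[:3,3]
    return c+d*((z-c[2])/d[:,2])[:,None]
def tri(C1,a,C2,b):
    X=cv2.triangulatePoints(C1[0]@C1[1][:3],C2[0]@C2[1][:3],np.float64(np.atleast_2d(a)).T,np.float64(np.atleast_2d(b)).T)
    return (X[:3]/X[3]).T
def blob(m,roi):
    x0,y0,x1,y1=roi;k=np.zeros(m.shape,np.uint8);k[y0:y1,x0:x1]=m[y0:y1,x0:x1]
    cs=cv2.findContours(k,cv2.RETR_EXTERNAL,cv2.CHAIN_APPROX_NONE)[0]
    return max(cs,key=cv2.contourArea)
def redmask(bgr):
    h=cv2.cvtColor(bgr,cv2.COLOR_BGR2HSV);return ((h[...,0]<10)&(h[...,1]>140)&(h[...,2]>60)).astype(np.uint8)*255
def greymask(bgr):
    h=cv2.cvtColor(bgr,cv2.COLOR_BGR2HSV);return ((h[...,1]<70)&(h[...,2]>70)).astype(np.uint8)*255
E
python3 - <<'E'
from h import *
t=cv2.imread("pics/top0.png");s=cv2.imread("pics/scene0.png");Ct,Cs=cam("top"),cam("scene")
tc=blob(redmask(t),(180,150,320,270));sc=blob(redmask(s),(320,190,450,275))
for n,c in(("top",tc),("scene",sc)):
    print(n,cv2.contourArea(c),cv2.approxPolyDP(c,6,True).reshape(-1,2).tolist())
A=cv2.approxPolyDP(tc,6,True).reshape(-1,2)
print("tile corners z16",np.round(cast(Ct,A,.016),4).tolist())
g=blob(greymask(t),(390,125,460,215));print(cv2.contourArea(g),cv2.approxPolyDP(g,3,True).reshape(-1,2).tolist())
g2=blob(greymask(s),(255,315,375,375));print(cv2.contourArea(g2),cv2.approxPolyDP(g2,3,True).reshape(-1,2).tolist())
a=t[120:220,385:465].copy();b=s[310:390,255:385].copy()
cv2.drawContours(a,[g-[385,120]],-1,(0,255,0),1) if 0 else None
a=cv2.resize(a,None,fx=4.5,fy=4.5,interpolation=cv2.INTER_CUBIC);b=cv2.resize(b,(430,265),interpolation=cv2.INTER_CUBIC)
o=np.zeros((450,800,3),np.uint8);o[:450,:360]=a;o[:265,365:795]=b;cv2.imwrite("pics/crop1.png",o)
E
```

```text
top 5328.5 [[216, 172], [199, 232], [281, 253], [297, 191]]
scene 3275.0 [[435, 228], [392, 202], [337, 235], [378, 266]]
tile corners z16 [[0.677, 0.2747, 0.016], [0.5367, 0.3093, 0.016], [0.4902, 0.1205, 0.016], [0.6336, 0.086, 0.016]]
1398.0 [[405, 133], [401, 203], [451, 208], [451, 195], [414, 191], [418, 134]]
2094.5 [[263, 356], [264, 363], [276, 371], [308, 343], [348, 374], [374, 373], [374, 366], [365, 365], [305, 321]]
```

View pics/crop1.png

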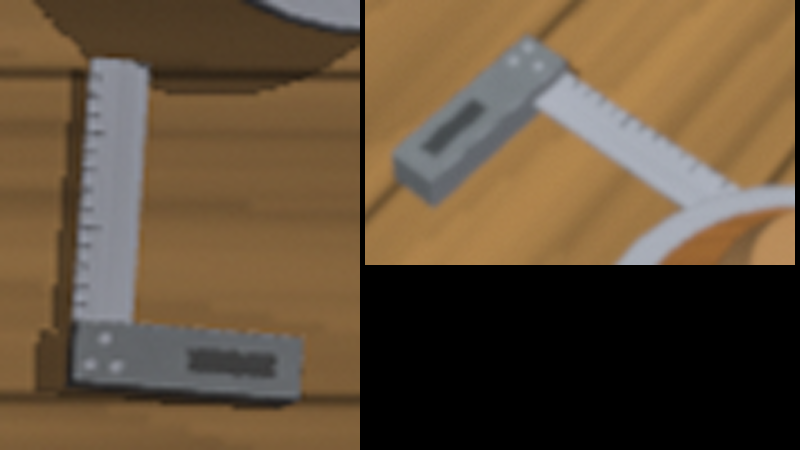

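The crop confirms the choice: grey stock with three rivets and a slot. In the top view its +y end is near (401,198) and the blade runs up to (411,134). Next I triangulate.

```bash
python3 - <<'E'
from h import *
Ct,Cs=cam("top"),cam("scene")
# tile: top order farL, nearL, nearR, farR
top=[(216,172),(199,232),(281,253),(297,191)]; sc=[(435,228),(392,202),(337,235),(378,266)]
T=tri(Ct,top,Cs,sc);print("tile tri\n",T.round(4),[np.linalg.norm(T[i,:2]-T[i-1,:2]).round(4) for i in range(4)])
X=tri(Ct,[(401.2,203),(451.5,206),(414.3,191.5)],Cs,[(304.9,321.2),(264.1,357.8),(306.4,341.1)]);print("stock -x/+y, -x/-y, inner corner\n",X.round(4))
P=cast(Ct,[(401.2,191.5),(451.7,195.1),(451.5,206.5),(401.2,203.5)],.026);print(P.round(4),P.mean(0).round(4))
d=P[0]-P[1];print("square yaw",np.arctan2(-d[0],d[1]),np.linalg.norm(d))
E
```

```text
tile tri
 [[0.6756 0.2738 0.014 ]
 [0.5354 0.3097 0.0085]
 [0.4914 0.122  0.0039]
 [0.6325 0.0846 0.0093]] [np.float64(0.1941), np.float64(0.1447), np.float64(0.1928), np.float64(0.1459)]
stock -x/+y, -x/-y, inner corner
 [[ 0.6055 -0.1521  0.0253]
 [ 0.5987 -0.2666  0.0251]
 [ 0.6337 -0.1841  0.0163]]
[[ 0.6321 -0.152   0.026 ]
 [ 0.6246 -0.2664  0.026 ]
 [ 0.5984 -0.2655  0.026 ]
 [ 0.6045 -0.1518  0.026 ]] [ 0.6149 -0.2089  0.026 ]
square yaw -0.06548137981894495 0.11467759143170646
```

Call:
{"name": "drive_tool", "arguments": {
  "moves": [0,0,-0.27,1.0,-0.19,0.2,1,0,0,-0.27,1.0,-0.19,0.2,1,0,0,-0.27,1.0,-0.19,0.2,1,0,0,-0.27,1.0,-0.19,0.2,1,0,0,-0.27,1.0,-0.19,0.2,1,0,0,-0.27,1.0,-0.19,0.2,1]
}}

```text
time_s: 0.6
position: [0.3931, -0.3501, 0.2144]
ee_rot: [-0.002, 0.88, 0.475, 0.001]
contact_force: [-1.6, -0.6, 0.7]
width: 0.0856
```

```bash
cat >> h.py <<'E'
def plan(p,yaw,o=None):
    "units from the current pose to TCP p with tool down and tool x at angle yaw+pi/2 (own y)"
    o=o or bot.get_obs();q=np.array(o["ee_rot"]);R0=R.from_quat(q[[1,2,3,0]])
    a=yaw+np.pi/2;M=np.array([[np.cos(a),np.sin(a),0],[np.sin(a),-np.cos(a),0],[0,0,-1]])
    r=(R0.inv()*R.from_matrix(M)).as_rotvec()/2;s=R0.inv().apply(np.array(p)-o["position"])/.2
    print("plan turn",r.round(4),"shift",s.round(4),"t",o["time_s"],"at",o["position"].round(4),"F",o["contact_force"].round(2),"w",round(o["width"],4))
E
python3 -c "
from h import *
plan([.617,-.203,.17],-.065)"
```

```text
plan turn [-0.0004 -0.0021 -0.2576] shift [1.228  0.5332 0.2255] t 0.6 at [ 0.3931 -0.3501  0.2144] F [-1.61 -0.64  0.71] w 0.0856
```

Call:
{"name": "drive_tool", "arguments": {
  "moves": [0,0,-0.258,1.0,0.5,0.2,1,0,0,-0.258,1.0,0.5,0.2,1,0,0,-0.258,1.0,0.5,0.2,1,0,0,-0.258,1.0,0.5,0.2,1,0,0,-0.258,1.0,0.5,0.2,1,0,0,-0.258,1.0,0.5,0.2,1,0,0,-0.258,1.0,0.5,0.2,1]
}}

```text
time_s: 1.18
position: [0.5862, -0.2415, 0.1743]
ee_rot: [-0.001, 0.731, 0.682, 0.0]
contact_force: [0.6, -0.3, 0.0]
width: 0.0852
```

```bash
python3 -c "
from h import *
plan([.617,-.203,.17],-.065)"
```

```text
plan turn [-0.0002 -0.0007 -0.0018] shift [0.2025 0.1402 0.0218] t 1.1833 at [ 0.5862 -0.2415  0.1743] F [ 0.56 -0.33  0.04] w 0.0852
```

Call:
{"name": "drive_tool", "arguments": {
  "moves": [0,0,0,0.2,0.14,0.02,1,0,0,0,0.2,0.14,0.02,1,0,0,0,0.2,0.14,0.02,1]
}}

```text
time_s: 1.43
position: [0.6145, -0.2049, 0.1717]
ee_rot: [-0.001, 0.732, 0.682, -0.0]
contact_force: [0.3, -0.3, -0.8]
width: 0.0852
```

```bash
python3 - <<'E'
from h import *
o=bot.get_obs();im=bot.snapshot("wrist")[:,:,::-1].copy();cv2.imwrite("pics/w1.png",im)
plan([.617,-.203,.17],-.065,o)
import json;json.dump([o["position"].tolist(),list(o["ee_rot"])],open("w1.json","w"))
print(proj(cam("wrist",o),[[.6321,-.152,.026],[.6246,-.2664,.026],[.5984,-.2655,.026],[.6045,-.1518,.026]]).round(0).tolist())
E
```

```text
plan turn [-0.0005 -0.0002 -0.0029] shift [0.0105 0.012  0.0083] t 1.4333 at [ 0.6145 -0.2049  0.1717] F [ 0.31 -0.3  -0.81] w 0.0852
[[338.0, 162.0], [336.0, 298.0], [306.0, 299.0], [301.0, 164.0]]
```

View pics/w1.png

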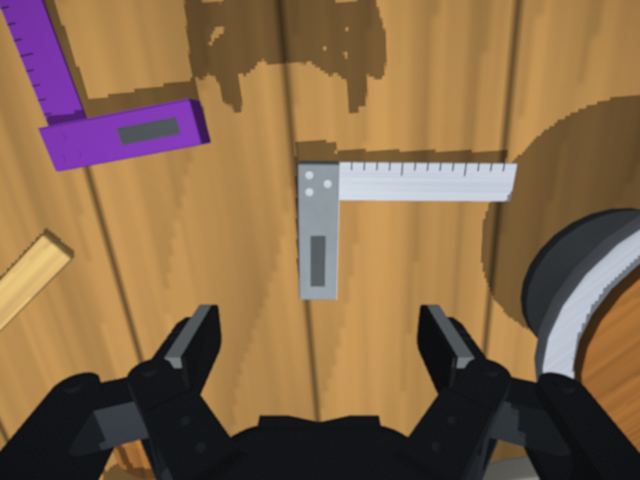

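The wrist view shows the grey stock with top corners (299,162), (338,162), (337,298), (300,298), and the blade running right to (515,163). The wheel rim is at (560,350) and the purple square sits apart at (120,130).

```bash
python3 - <<'E'
from h import *
import json
p,q=json.load(open("w1.json"));o=dict(position=np.array(p),ee_rot=q);C=cam("wrist",o)
im=cv2.imread("pics/w1.png");g=blob(greymask(im),(280,140,540,320))
A=cv2.approxPolyDP(g,4,True).reshape(-1,2);print(A.tolist())
m=np.zeros(im.shape[:2],np.uint8);cv2.drawContours(m,[g],-1,255,-1);m[:,336:]=0;m[m>0]=255
# stock edges by line fits, rows 210-290 (below blade) for both long edges
rows=range(210,290);L=[];Rr=[]
mm=np.zeros(im.shape[:2],np.uint8);cv2.drawContours(mm,[g],-1,255,-1)
for r in rows:
    x=np.flatnonzero(mm[r]);L.append((x[0]-.5,r));Rr.append((x[-1]+.5,r))
l=cast(C,L,.026);r=cast(C,Rr,.026)
fl,fr=[np.polyfit(e[:,1],e[:,0],1) for e in(l,r)];print("edge slopes dx/dy",fl[0],fr[0],"x at y=-.209",np.polyval(fl,-.209),np.polyval(fr,-.209))
ys=cast(C,[(318,161.5),(318,298.5)],.026);print(ys.round(4))
Ct=cam("top");print("tri heights",tri(C,[(300,298.5),(338,298.5)],Ct,[(451.5,206.5),(451.7,195.1)]).round(4))
E
```

```text
[[299, 297], [336, 298], [340, 200], [509, 201], [517, 164], [300, 161]]
edge slopes dx/dy 0.07328202343790621 0.0742399491987323 x at y=-.209 0.5963157538323254 0.6293159192151749
[[ 0.6171 -0.1506  0.026 ]
 [ 0.6088 -0.266   0.026 ]]
tri heights [[ 0.596  -0.2621  0.0351]
 [ 0.6252 -0.2668  0.0255]]
```

```bash
python3 -c "
from h import *
plan([.6134,-.2023,.042],-.0737)"
```

```text
plan turn [-0.0008  0.0002  0.0008] shift [ 0.0189 -0.0009  0.6494] t 1.4833 at [ 0.6135 -0.2061  0.1719] F [-0.15  0.37 -0.92] w 0.0854
```

Call:
{"name": "drive_tool", "arguments": {
  "moves": [0,0,0,0.02,0,0.25,0.3,0,0,0,0.02,0,0.45,0.3,0,0,0,0.02,0,0.55,0.3,0,0,0,0.02,0,0.58,0.3,0,0,0,0.02,0,0.58,0.3]
}}

```text
time_s: 1.9
position: [0.6112, -0.2028, 0.0542]
ee_rot: [-0.002, 0.733, 0.68, -0.002]
contact_force: [-0.0, 0.2, 0.6]
width: 0.0552
```

```bash
python3 -c "
from h import *
plan([.6134,-.2023,.042],-.0737)"
```

```text
plan turn [-0.0029 -0.0005 -0.0006] shift [0.0033 0.0112 0.0612] t 1.9 at [ 0.6112 -0.2028  0.0542] F [-0.    0.16  0.62] w 0.0552
```

Call:
{"name": "drive_tool", "arguments": {
  "moves": [0,0,0,0.003,0.006,0.03,0.3,0,0,0,0.003,0.006,0.06,0.3,0,0,0,0.003,0.006,0.06,0.3,0,0,0,0.003,0.006,0.06,-0.2,0,0,0,0.003,0.006,0.06,-0.5,0,0,0,0.003,0.006,0.06,-0.7,0,0,0,0.003,0.006,0.06,-1,0,0,0,0.003,0.006,0.06,-1],
  "squeeze": 30
}}

```text
time_s: 2.57
position: [0.6154, -0.2018, 0.0455]
ee_rot: [0.0, 0.732, 0.681, -0.0]
contact_force: [-3.2, 0.1, 6.4]
width: 0.0308
```

```bash
python3 -c "
from h import *
plan([.6134,-.2023,.042],-.0737)"
```

```text
plan turn [0.     0.0004 0.0003] shift [-0.0033 -0.0097  0.0177] t 2.5667 at [ 0.6154 -0.2018  0.0455] F [-3.24  0.15  6.45] w 0.0308
```

Call:
{"name": "drive_tool", "arguments": {
  "moves": [0,0,0,0,0,0,-1,0,0,0,0,0,0,-1,0,0,0,0,0,-0.03,-1,0,0,0,0,0,-0.1,-1,0,0,0,0,0,-0.2,-1,0,0,0,0,0,-0.3,-1,0,0,0,0,0,-0.4,-1,0,0,0,0,0,-0.5,-1,0,0,0,0,0,-0.5,-1,0,0,0,0,0,-0.5,-1],
  "squeeze": 60
}}

```text
time_s: 3.4
position: [0.6165, -0.2017, 0.1447]
ee_rot: [0.001, 0.732, 0.681, 0.001]
contact_force: [0.2, 0.5, -5.8]
width: 0.0298
```

```bash
python3 - <<'E'
from h import *
o=bot.get_obs();im=bot.snapshot("wrist")[:,:,::-1].copy();cv2.imwrite("pics/w2.png",im)
sc=bot.snapshot("scene")[:,:,::-1];cv2.imwrite("pics/s2.png",sc)
v=np.zeros((480,800,3),np.uint8);v[:,:400]=cv2.resize(im[:,80:480],(400,480));v[80:380,400:]=cv2.resize(sc[200:380,220:460],(400,300));cv2.imwrite("pics/v2.png",v)
plan([.45,.25,.14],-.23,o);print(o["ft_torque"])
E
```

```text
plan turn [0.0011 0.0001 0.0786] shift [ 2.1921 -0.9943  0.0208] t 3.4 at [ 0.6165 -0.2017  0.1447] F [ 0.24  0.53 -5.83] w 0.0298
[0.00258023 0.07354483 0.05389068]
```

View pics/v2.png

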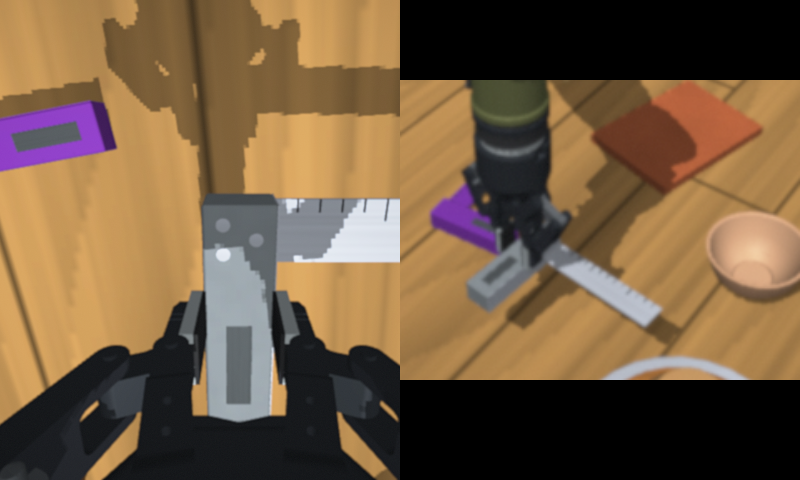

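It's lifted cleanly, held level across the stock with the blade clear. I'll carry it over to hover near the tile's left-near corner.

Call:
{"name": "drive_tool", "arguments": {
  "moves": [0,0,0.02,0.1,-0.04,0,-1,0,0,0.04,0.27,-0.1,0,-1,0,0,0.08,0.46,-0.17,0,-1,0,0,0.08,0.65,-0.24,0,-1,0,0,0.08,0.83,-0.3,0,-1,0,0,0.08,1.0,-0.35,0,-1]
}}

```text
time_s: 4.0
position: [0.5576, 0.0048, 0.1421]
ee_rot: [-0.002, 0.785, 0.62, -0.002]
contact_force: [-0.4, 0.6, -6.0]
width: 0.0295
```

```bash
python3 -c "
from h import *
plan([.467,.347,.135],-.236)"
```

```text
plan turn [-0.0024  0.0003  0.0015] shift [ 1.5603 -0.8355  0.0385] t 4.0 at [0.5576 0.0048 0.1421] F [-0.43  0.57 -6.02] w 0.0295
```

Call:
{"name": "drive_tool", "arguments": {
  "moves": [0,0,0,0.17,-0.09,0,-1,0,0,0,0.34,-0.18,0,-1,0,0,0,0.51,-0.27,0,-1,0,0,0,0.68,-0.36,0,-1,0,0,0,0.84,-0.45,0,-1,0,0,0,0.92,-0.5,0,-1,0,0,0,1.0,-0.54,0,-1]
}}

```text
time_s: 4.58
position: [0.4989, 0.224, 0.1423]
ee_rot: [-0.001, 0.784, 0.621, -0.002]
contact_force: [-0.8, -0.8, -6.6]
width: 0.0294
```

Call:
{"name": "drive_tool", "arguments": {
  "moves": [0,0,0,0.14,-0.08,0.01,-1,0,0,0,0.28,-0.16,0.02,-1,0,0,0,0.42,-0.24,0.03,-1,0,0,0,0.5,-0.28,0.03,-1,0,0,0,0.53,-0.29,0.03,-1,0,0,0,0.53,-0.29,0.03,-1,0,0,0,0.53,-0.29,0.03,-1]
}}

```text
time_s: 5.17
position: [0.4688, 0.3381, 0.137]
ee_rot: [0.0, 0.784, 0.62, -0.001]
contact_force: [-0.3, -0.4, -5.1]
width: 0.0296
```

```bash
python3 - <<'E'
from h import *
import json
o=bot.get_obs();im=bot.snapshot("wrist")[:,:,::-1].copy();cv2.imwrite("pics/w3.png",im)
t=bot.snapshot("top")[:,:,::-1].copy();cv2.imwrite("pics/top3.png",t)
json.dump([o["position"].tolist(),list(o["ee_rot"])],open("w3.json","w"))
plan([.467,.347,.135],-.236,o)
E
```

```text
plan turn [-0.0006  0.0014  0.0017] shift [ 0.0414 -0.0193  0.0097] t 5.1667 at [0.4688 0.3381 0.137 ] F [-0.26 -0.42 -5.12] w 0.0296
```

View pics/w3.png

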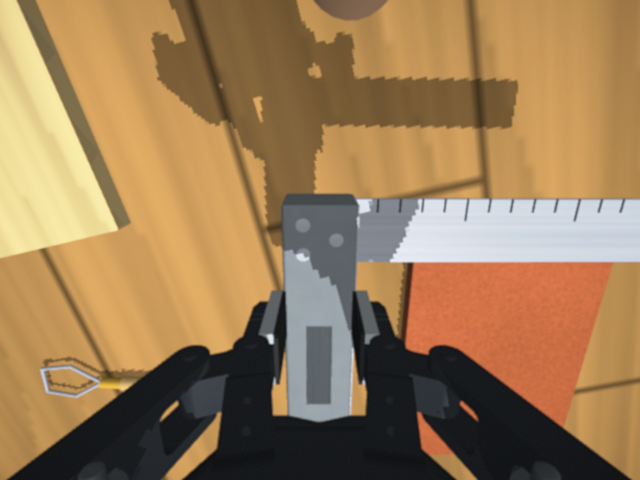

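The blade (rows 198–262) hides the tile's left edge; its near edge shows at column ~410. I'll move 60 mm to the right so the corner shows above the blade.

Call:
{"name": "drive_tool", "arguments": {
  "moves": [0,0,0,-0.1,0,0,-1,0,0,0,-0.22,0,0,-1,0,0,0,-0.3,0,0,-1,0,0,0,-0.32,0,0,-1,0,0,0,-0.32,0,0,-1,0,0,0,-0.32,0,0,-1]
}}

```text
time_s: 5.77
position: [0.4555, 0.2764, 0.1386]
ee_rot: [-0.0, 0.785, 0.619, 0.001]
contact_force: [-0.1, 0.4, -5.1]
width: 0.0293
```

```bash
python3 - <<'E'
from h import *
import json
o=bot.get_obs();im=bot.snapshot("wrist")[:,:,::-1].copy();cv2.imwrite("pics/w4.png",im)
json.dump([o["position"].tolist(),list(o["ee_rot"])],open("w4.json","w"))
plan([.467,.347,.135],-.236,o);print(proj(cam("wrist",o),[[.5367,.3093,.016],[.677,.2747,.016]]).round(0).tolist())
E
```

```text
plan turn [ 0.0003 -0.0007  0.0006] shift [ 0.3565 -0.0263  0.0187] t 5.7667 at [0.4555 0.2764 0.1386] F [-0.14  0.36 -5.07] w 0.0293
[[422.0, 170.0], [630.0, 172.0]]
```

View pics/w4.png

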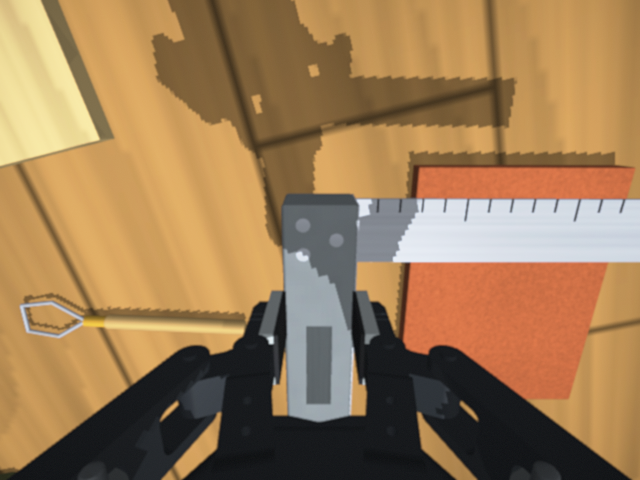

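Now the tile's left edge (row ~167) and near edge (column ~405–418) are both visible, with the stock (columns 284–357) and the blade's inner edge (row 262) in the same picture.

```bash
cat > meas.py <<'E'
from h import *
import json
def fitline(P,vert):
    P=np.array(P,float);a=(1,0) if vert else (0,1)
    f=None;keep=np.ones(len(P),bool)
    for _ in range(3):
        f=np.polyfit(P[keep,a[0]],P[keep,a[1]],1);r=P[:,a[1]]-np.polyval(f,P[:,a[0]]);keep=abs(r)<max(1.,2*r[keep].std())
    t=P[keep,a[0]];t=np.array([t.min(),t.max()]);x=np.polyval(f,t)
    return np.c_[x,t] if vert else np.c_[t,x]
def isect(a,b):
    d1,d2=a[1]-a[0],b[1]-b[0];s=np.linalg.solve(np.c_[d1,-d2],b[0]-a[0]);return a[0]+s[0]*d1
E
python3 - <<'E'
from meas import *
p,q=json.load(open("w4.json"));o=dict(position=np.array(p),ee_rot=q);C=cam("wrist",o)
im=cv2.imread("pics/w4.png");h=cv2.cvtColor(im,cv2.COLOR_BGR2HSV)
red=((h[...,0]<11)&(h[...,1]>120)&(h[...,2]>170)).astype(np.uint8)
print(h[160:175,500].tolist());print(h[300,395:415].tolist())
col=range(430,600);E1=fitline([(c,np.flatnonzero(red[140:195,c])[0]+140-.5) for c in col],False)
E2=fitline([(np.flatnonzero(red[r,380:500])[0]+380-.5,r) for r in list(range(172,195))+list(range(266,335))],True)
print("px left edge",E1.round(1).tolist(),"near",E2.round(1).tolist())
L=cast(C,E1,.016)[:,:2];N=cast(C,E2,.016)[:,:2];c=isect(L,N);dl=L[1]-L[0];dn=N[0]-N[1]
print("tile corner",c.round(4),"yaw left",np.arctan2(dl[1],dl[0]).round(4),"yaw near",np.arctan2(-dn[0],dn[1]).round(4))
# square in hand
grey=(h[...,1]<60)&(h[...,2]>60)
zt=p[2]-.0195;zb=p[2]-.0315
SL=fitline([(np.flatnonzero(grey[r,260:330])[0]+260-.5,r) for r in range(210,285)],True)
SR=fitline([(np.flatnonzero(grey[r,300:375])[-1]+300+.5,r) for r in range(266,286)],True)
B=fitline([(c2,np.flatnonzero(grey[230:290,c2])[-1]+230+.5) for c2 in range(440,600)],False)
print("px",SL.round(1).tolist(),SR.round(1).tolist(),B.round(1).tolist())
sl=cast(C,SL,zt)[:,:2];sr=cast(C,SR,zt)[:,:2];b=cast(C,B,zb)[:,:2]
d=sl[0]-sl[1];yaw=np.arctan2(-d[0],d[1]);n=np.array([np.cos(yaw),np.sin(yaw)])
print("stock yaw",yaw,"blade yaw",np.arctan2(*(b[1]-b[0])[::-1]),"width",(sr-sl[0])@n)
s=isect(sl+.032*n,b);s2=isect(sr,b);print("square corner",s.round(4),s2.round(4))
a=2*np.arctan2(q[2],q[1])-np.pi/2;M=lambda v:np.array([[np.cos(a),np.sin(a)],[-np.sin(a),np.cos(a)]])@v
print("tool yaw",a,"sq corner in tool own axes",M(s-p[:2]).round(4),"tile corner",M(c-p[:2]).round(4))
E
```

```text
[[17, 144, 71], [18, 138, 72], [18, 136, 71], [16, 138, 74], [13, 152, 79], [9, 155, 89], [9, 165, 110], [9, 169, 151], [9, 169, 193], [9, 168, 212], [9, 168, 215], [9, 169, 213], [9, 168, 214], [9, 168, 217], [9, 168, 218]]
[[17, 140, 204], [17, 139, 189], [17, 141, 155], [17, 139, 127], [17, 136, 120], [17, 142, 115], [16, 146, 98], [12, 155, 79], [9, 166, 69], [9, 160, 67], [9, 160, 78], [9, 169, 118], [9, 168, 173], [9, 166, 206], [9, 169, 216], [9, 168, 218], [9, 169, 216], [9, 169, 214], [9, 167, 214], [9, 168, 213]]
px left edge [[430.0, 167.5], [599.0, 167.5]] near [[418.9, 172.0], [403.8, 334.0]]
tile corner [0.5351 0.3115] yaw left -0.2349 yaw near -0.2367
px [[281.0, 210.0], [283.4, 284.0]] [[356.6, 266.0], [355.2, 285.0]] [[440.0, 261.5], [599.0, 261.5]]
stock yaw -0.2388370019374056 blade yaw -0.23512273527464295 width [0.03209914 0.0318456 ]
square corner [0.4756 0.2921] [0.4756 0.2921]
tool yaw -0.23470076847184007 sq corner in tool own axes [0.0159 0.0199] tile corner [0.0692 0.0527]
```

The measurements agree: yaws are -0.235 (tile), -0.235 (blade) and -0.237 (near edge), stock width comes out at 32.0 mm, and the corner in hand is within 2 mm of nominal. I'll go to a 4 mm gap on both faces and descend partway.

Call:
{"name": "drive_tool", "arguments": {
  "moves": [0,0,0,0.08,0.1,0,-1,0,0,0,0.185,0.245,0,-1,0,0,0,0.185,0.245,0,-1,0,0,0,0.185,0.245,0.1,-1,0,0,0,0.185,0.245,0.2,-1,0,0,0,0.185,0.245,0.28,-1,0,0,0,0.185,0.245,0.33,-1,0,0,0,0.185,0.245,0.33,-1,0,0,0,0.185,0.245,0.33,-1]
}}

```text
time_s: 6.57
position: [0.511, 0.3018, 0.072]
ee_rot: [-0.0, 0.784, 0.62, -0.0]
contact_force: [-0.0, 0.6, -5.6]
width: 0.0296
```

```bash
python3 - <<'E'
from h import *
import json
o=bot.get_obs();im=bot.snapshot("wrist")[:,:,::-1].copy();cv2.imwrite("pics/w5.png",im)
json.dump([o["position"].tolist(),list(o["ee_rot"])],open("w5.json","w"))
# target TCP: tile corner minus in-hand offset, with gaps (-4,+4)
a=-.2355;ex=np.array([np.cos(a),np.sin(a)]);ey=np.array([-np.sin(a),np.cos(a)])
g=np.array([.5351,.3115])-(.0159+.004)*ex-(.0199-.004)*ey;print(g)
plan([*g,.0455],-.2355,o)
E
```

```text
[0.51203935 0.30068213]
plan turn [-0.0003  0.0002  0.0015] shift [-0.004   0.0066  0.1324] t 6.5667 at [0.511  0.3018 0.072 ] F [-0.03  0.63 -5.63] w 0.0296
```

View pics/w5.png

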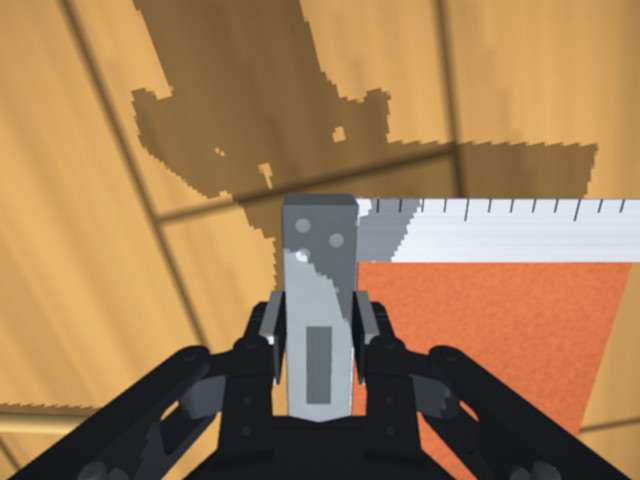

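Call:
{"name": "drive_tool", "arguments": {
  "moves": [0,0,0,0,0.003,0.03,-1,0,0,0,0,0.003,0.06,-1,0,0,0,0,0.003,0.085,-1,0,0,0,0,0.003,0.1,-1,0,0,0,0,0.003,0.105,-1,0,0,0,0,0.003,0.11,-1,0,0,0,0,0.003,0.11,-1,0,0,0,0,0.003,0.11,-1]
}}

```text
time_s: 7.28
position: [0.5117, 0.3013, 0.0504]
ee_rot: [0.0, 0.785, 0.62, 0.0]
contact_force: [0.3, 0.4, -5.4]
width: 0.0294
```

Call:
{"name": "drive_tool", "arguments": {
  "moves": [0,0,0,0,0,0.005,-1,0,0,0,0,0,0.01,-1,0,0,0,0,0,0.013,-1,0,0,0,0,0,0.016,-1,0,0,0,0,0,0.016,-1]
}}

```text
time_s: 7.7
position: [0.5115, 0.3012, 0.047]
ee_rot: [-0.0, 0.785, 0.62, -0.0]
contact_force: [0.1, 0.4, -6.1]
width: 0.0294
```

Call:
{"name": "drive_tool", "arguments": {
  "moves": [0,0,0,0,0,0.003,-1,0,0,0,0,0,0.006,-1,0,0,0,0,0,0.008,-1,0,0,0,0,0,0.008,-1]
}}

```text
time_s: 8.03
position: [0.5117, 0.3013, 0.0459]
ee_rot: [0.0, 0.785, 0.62, 0.0]
contact_force: [-1.3, -1.5, -1.6]
width: 0.0294
```

```bash
python3 - <<'E'
from h import *
import json
o=bot.get_obs();im=bot.snapshot("scene")[:,:,::-1].copy();cv2.imwrite("pics/s6.png",im)
t=bot.snapshot("top")[:,:,::-1].copy();cv2.imwrite("pics/t6.png",t)
v=np.zeros((600,800,3),np.uint8);v[:,:400]=cv2.resize(im[170:290,360:440],(400,600),interpolation=cv2.INTER_CUBIC);v[:500,400:]=cv2.resize(t[160:260,180:260],(400,500),interpolation=cv2.INTER_CUBIC);cv2.imwrite("pics/v6.png",v)
w=bot.snapshot("wrist")[:,:,::-1].copy();cv2.imwrite("pics/w6.png",w)
json.dump([o["position"].tolist(),list(o["ee_rot"])],open("w6.json","w"))
plan([.51204,.30068,.0455],-.2355,o)
E
```

```text
plan turn [ 0.0001 -0.0001  0.0013] shift [-0.0028  0.0026  0.0018] t 8.0333 at [0.5117 0.3013 0.0459] F [-1.26 -1.46 -1.64] w 0.0294
```

View pics/v6.png

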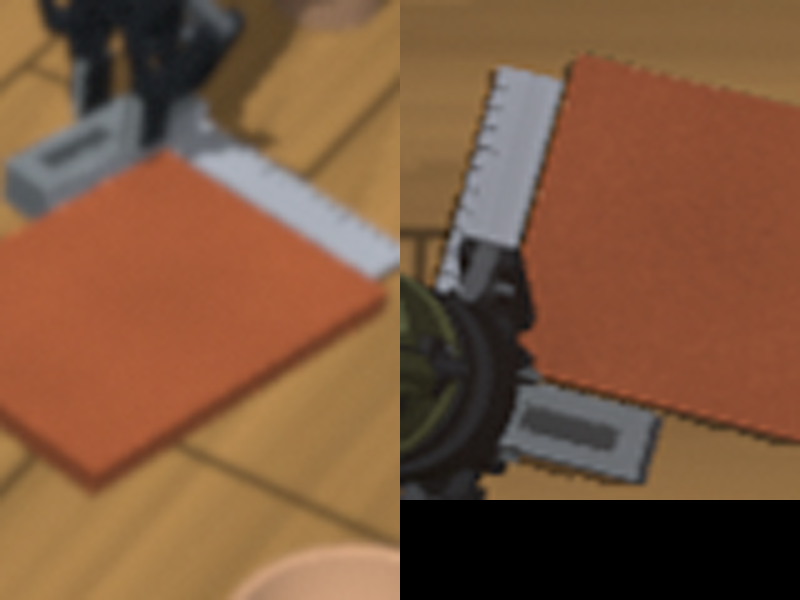

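It touched the bench at TCP z 0.046 with gaps of about 4.5 mm on both faces. I'll lift a hair to clear friction and close most of the gap.

Call:
{"name": "drive_tool", "arguments": {
  "moves": [0,0,0,0,0,-0.003,-1,0,0,0,0,0,-0.005,-1,0,0,0.0013,-0.005,0.005,-0.005,-1,0,0,0.0013,-0.01,0.01,-0.005,-1,0,0,0.0013,-0.015,0.015,-0.005,-1,0,0,0.0013,-0.015,0.015,-0.005,-1,0,0,0.0013,-0.015,0.015,-0.005,-1]
}}

```text
time_s: 8.77
position: [0.5139, 0.2975, 0.0464]
ee_rot: [-0.0, 0.785, 0.619, -0.0]
contact_force: [-0.3, 0.6, -5.5]
width: 0.0296
```

```bash
cat > gap.py <<'E'
from meas import *
import sys
# force in tile axes, averaged over a few readings, plus gap seen from the wrist
a=-.2355;ex=np.array([np.cos(a),np.sin(a)]);ey=np.array([-np.sin(a),np.cos(a)])
F=[]
for i in range(4):
    o=bot.get_obs();im=bot.snapshot("wrist")[:,:,::-1].copy();F.append(o["contact_force"])
F=np.mean(F,0);print("F own x,y,z",(F[:2]@ex).round(2),(F[:2]@ey).round(2),F[2].round(2))
d=np.array([.5351,.3115])-o["position"][:2];print("gap est x,y mm",((d@ex-.0159)*1e3).round(2),((.0199-d@ey)*1e3).round(2))
cv2.imwrite(f"pics/{sys.argv[1]}.png",im);plan([*o["position"]],-.2355,o)
E
python3 gap.py w7
```

```text
F own x,y,z -0.2 0.22 -5.63
gap est x,y mm 1.58 1.53
plan turn [-0. -0. -0.] shift [0. 0. 0.] t 8.9167 at [0.5138 0.2977 0.0465] F [-0.61 -0.35 -5.67] w 0.0297
```

Call:
{"name": "drive_tool", "arguments": {
  "moves": [0,0,0,0,0.002,0,-1,0,0,0,0,0.004,0,-1,0,0,0,0,0.006,0,-1,0,0,0,0,0.006,0,-1]
}}

```text
time_s: 9.3
position: [0.515, 0.2974, 0.0465]
ee_rot: [-0.0, 0.785, 0.619, -0.0]
contact_force: [-0.5, -0.8, -5.1]
width: 0.0297
```

```bash
python3 gap.py w8
```

```text
F own x,y,z -0.33 0.25 -5.35
gap est x,y mm 0.4 1.52
plan turn [-0. -0. -0.] shift [0. 0. 0.] t 9.45 at [0.515  0.2974 0.0465] F [-0.81  0.32 -5.34] w 0.0295
```

Call:
{"name": "drive_tool", "arguments": {
  "moves": [0,0,0,0,0.001,0,-1,0,0,0,0,0.002,0,-1,0,0,0,0,0.003,0,-1,0,0,0,0,0.003,0,-1]
}}

```text
time_s: 9.83
position: [0.5151, 0.2974, 0.0465]
ee_rot: [-0.0, 0.785, 0.619, -0.0]
contact_force: [-2.1, 0.1, -4.5]
width: 0.0297
```

```bash
python3 gap.py w9
```

```text
F own x,y,z -2.41 0.45 -4.41
gap est x,y mm 0.27 1.47
plan turn [-0.0005 -0.      0.0001] shift [0. 0. 0.] t 9.9833 at [0.5151 0.2974 0.0465] F [-2.97  1.57 -3.63] w 0.0298
```

The stock is touching the tile (2.4 N). I'll ease off slightly and close in with the blade.

Call:
{"name": "drive_tool", "arguments": {
  "moves": [0,0,0,0,-0.001,0,-1,0,0,0,-0.002,-0.001,0,-1,0,0,0,-0.004,-0.001,0,-1,0,0,0,-0.006,-0.001,0,-1,0,0,0,-0.006,-0.001,0,-1]
}}

```text
time_s: 10.45
position: [0.5149, 0.2965, 0.0464]
ee_rot: [-0.0, 0.785, 0.619, 0.0]
contact_force: [-2.8, 3.5, -5.1]
width: 0.0298
```

```bash
python3 gap.py w10
```

```text
F own x,y,z -4.13 2.56 -5.44
gap est x,y mm 0.27 0.56
plan turn [-0.0003 -0.0003  0.0001] shift [0. 0. 0.] t 10.6 at [0.5149 0.2965 0.0464] F [-3.58  3.42 -6.07] w 0.0296
```

Call:
{"name": "drive_tool", "arguments": {
  "moves": [0,0,0,0.001,-0.0025,0,-1,0,0,0,0.001,-0.0025,0,-1,0,0,0,0.001,-0.0025,0,-1]
}}

```text
time_s: 10.9
position: [0.5148, 0.2964, 0.0465]
ee_rot: [0.0, 0.785, 0.619, 0.0]
contact_force: [-1.9, 2.2, -6.4]
width: 0.0295
```

```bash
python3 gap.py w11; python3 - <<'E'
from h import *
o=bot.get_obs();print("torque",o["ft_torque"])
t=bot.snapshot("top")[:,:,::-1].copy();cv2.imwrite("pics/t11.png",t)
t0=cv2.imread("pics/t6.png")
for n,i in(("before",t0),("now",t)):
    c=blob(redmask(i),(180,150,320,270));m=redmask(i)
    # far and right edges of tile (unoccluded)
    f=np.polyfit(range(230,290),[np.argmax(m[160:240,x]>0)+160 for x in range(230,290)],1)
    r=np.polyfit(range(200,240),[np.flatnonzero(m[y,250:310])[-1]+250 for y in range(200,240)],1);print(n,f,np.polyval(f,260),np.polyval(r,220),r)
v=np.zeros((600,800,3),np.uint8);w=cv2.imread("pics/w11.png")
v[:,:400]=cv2.resize(t[160:260,190:257],(400,600),interpolation=cv2.INTER_CUBIC)
v[:300,400:]=cv2.resize(w[180:420,320:640],(400,300));cv2.imwrite("pics/v11.png",v)
E
```

```text
F own x,y,z -2.61 2.19 -6.55
gap est x,y mm 0.31 0.51
plan turn [ 0.0001 -0.     -0.0001] shift [0. 0. 0.] t 11.05 at [0.5148 0.2964 0.0465] F [-1.25  2.54 -6.03] w 0.0294
torque [0.5890187  0.48250511 0.19655341]
before [  0.24326202 119.12350653] 182.37163100861343 290.17242026266416 [-2.55159475e-01  3.46307505e+02]
now [  0.24515143 118.566537  ] 182.30590904880978 290.1204502814258 [-2.59099437e-01  3.47122326e+02]
```

View pics/v11.png

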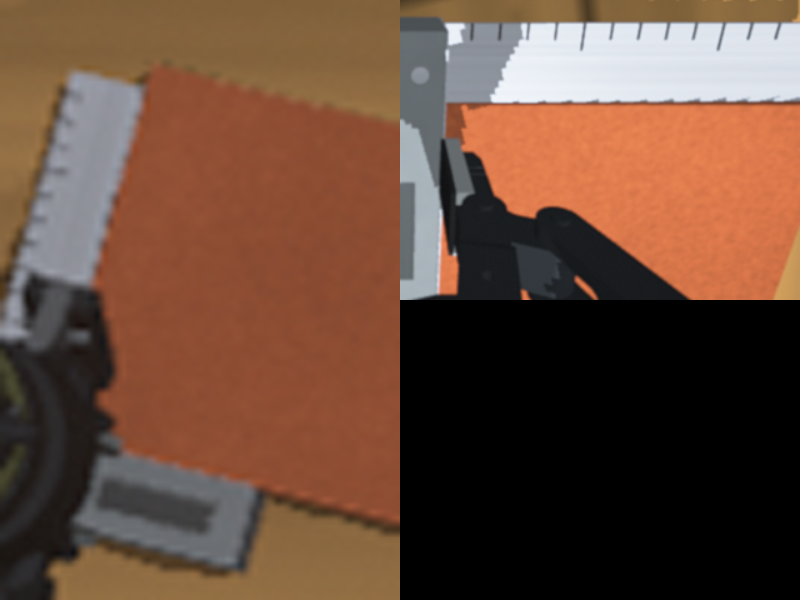

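The tile's far and right edges haven't moved (under 0.1 px), and both faces look flush. I'll relieve the side forces and set it down.

Call:
{"name": "drive_tool", "arguments": {
  "moves": [0,0,0,0.001,-0.0012,0,-1,0,0,0,0.001,-0.0012,0.002,-1,0,0,0,0.001,-0.0012,0.004,-1,0,0,0,0.001,-0.0012,0.005,-1,0,0,0,0.001,-0.0012,0.006,-1,0,0,0,0.001,-0.0012,0.006,-1]
}}

```text
time_s: 11.65
position: [0.5148, 0.2965, 0.0458]
ee_rot: [0.0, 0.785, 0.619, 0.0]
contact_force: [-1.0, 0.3, -0.6]
width: 0.0292
```

```bash
python3 gap.py w12
```

```text
F own x,y,z -1.55 -0.69 0.33
gap est x,y mm 0.37 0.59
plan turn [ 0.0005  0.     -0.0001] shift [0. 0. 0.] t 11.8 at [0.5148 0.2965 0.0458] F [-2.2  -0.99  1.84] w 0.0295
```

Call:
{"name": "drive_tool", "arguments": {
  "moves": [0,0,0,0,0,0,-1,0,0,0,0,0,0,-0.3,0,0,0,0,0,0,-0.2,0,0,0,0,0,0,-0.1,0,0,0,0,0,0,0.1,0,0,0,0,0,0,0.2,0,0,0,0,0,0,0.2,0,0,0,0,0,0,0.2],
  "squeeze": 20
}}

```text
time_s: 12.52
position: [0.5147, 0.2967, 0.0453]
ee_rot: [0.0, 0.785, 0.619, 0.0]
contact_force: [0.3, 0.1, -0.6]
width: 0.0512
```

Call:
{"name": "drive_tool", "arguments": {
  "moves": [0,0,0,0,0,-0.03,0.2,0,0,0,0,0,-0.1,0.2,0,0,0,0,0,-0.2,0.2,0,0,0,0,0,-0.35,0.2,0,0,0,0,0,-0.5,0.2,0,0,0,0,0,-0.6,0.2,0,0,0,0,0,-0.6,0.2,0,0,0,0,0,-0.6,0.2]
}}

```text
time_s: 13.18
position: [0.5155, 0.2973, 0.1673]
ee_rot: [0.0, 0.785, 0.619, 0.002]
contact_force: [-0.2, -0.5, -0.8]
width: 0.051
```

```bash
python3 - <<'E'
from meas import *
o=bot.get_obs();im=bot.snapshot("wrist")[:,:,::-1].copy();cv2.imwrite("pics/w13.png",im)
t=bot.snapshot("top")[:,:,::-1].copy();cv2.imwrite("pics/t13.png",t)
json.dump([o["position"].tolist(),list(o["ee_rot"])],open("w13.json","w"));plan(o["position"],-.2355,o)
for n in("t6","t13"):
    m=redmask(cv2.imread(f"pics/{n}.png"))
    f=np.polyfit(range(230,290),[np.argmax(m[160:240,x]>0)+160 for x in range(230,290)],1)
    r=np.polyfit(range(200,240),[np.flatnonzero(m[y,250:310])[-1]+250 for y in range(200,240)],1);print(n,np.polyval(f,260),np.polyval(r,220),f[0],r[0])
E
```

```text
plan turn [ 0.0015 -0.0014 -0.    ] shift [0. 0. 0.] t 13.1833 at [0.5155 0.2973 0.1673] F [-0.17 -0.49 -0.82] w 0.051
t6 182.37163100861343 290.17242026266416 0.2432620172270077 -0.2551594746716691
t13 182.38856163749182 290.22082551594747 0.24378994165045875 -0.2583489681050653
```

View pics/w13.png

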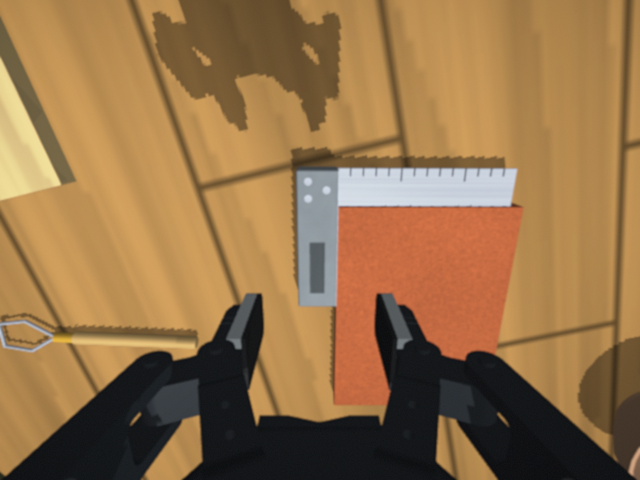

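The square sits round the corner, with the stock at column 338 on the tile's near edge and the blade at row 206 on its left edge. Now a numeric gap check.

```bash
python3 - <<'E'
from meas import *
p,q=json.load(open("w13.json"));C=cam("wrist",dict(position=np.array(p),ee_rot=q))
im=cv2.imread("pics/w13.png");h=cv2.cvtColor(im,cv2.COLOR_BGR2HSV)
red=(h[...,0]<11)&(h[...,1]>120)&(h[...,2]>150);g=(h[...,1]<60)&(h[...,2]>90)
cols=range(350,510);T=fitline([(c,np.flatnonzero(red[190:230,c])[0]+189.5) for c in cols],False)
B=fitline([(c,np.flatnonzero(g[170:225,c])[-1]+170.5) for c in cols],False)
rows=range(215,290);N=fitline([(np.flatnonzero(red[r,320:370])[0]+319.5,r) for r in rows],True)
S=fitline([(np.flatnonzero(g[r,300:360])[-1]+300.5,r) for r in rows],True)
t,b,n,s=[cast(C,e,z)[:,:2] for e,z in((T,.016),(B,.014),(N,.016),(S,.026))]
a=-.2355;M=np.array([[np.cos(a),np.sin(a)],[-np.sin(a),np.cos(a)]])
for k,v in dict(tile_left=t,blade=b,tile_near=n,stock=s).items(): print(k,((M@v.T).T*1e3).round(1).tolist())
c=isect(t,n);print("tile corner now",c.round(4),"square corner",isect(s,b).round(4))
# bystanders: top view now against the start
d=cv2.absdiff(cv2.imread("pics/top0.png"),cv2.imread("pics/t13.png")).max(2)
for k,(x,y) in dict(bowl=(327,115),rib=(525,292),lath=(467,355),loop=(228,340),purple=(385,268),beaker=(98,232)).items():
    print(k,int((d[y-25:y+25,x-25:x+25]>50).sum()),end=" ")
E
```

```text
tile_left [[457.0, 428.1], [584.9, 427.6]]
blade [[457.2, 427.5], [586.0, 427.4]]
tile_near [[448.1, 421.0], [448.0, 354.6]]
stock [[446.7, 423.6], [446.5, 359.7]]
tile corner now [0.5356 0.3118] square corner [0.5341 0.3115]
bowl 0 rib 0 lath 511 loop 0 purple 0 beaker 651
```

View pics/t13.png

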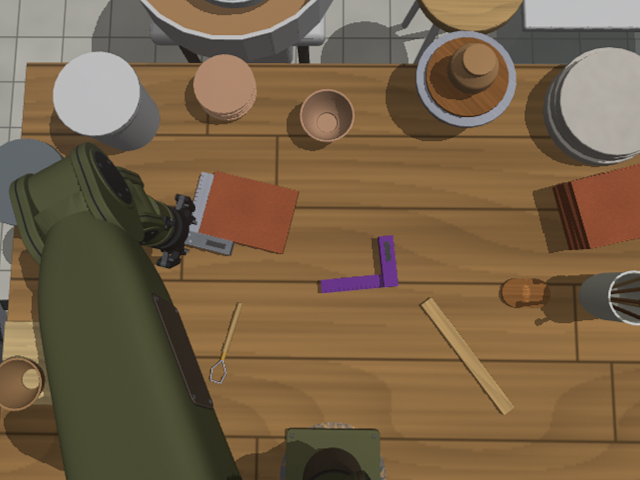

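The lath is at the same pixels as at the start, so its difference was only the arm's shadow. The beaker is hidden behind the arm in this view, but the wrist force never showed a contact there. Handing in.

```bash
python3 - <<'E'
from h import *
im=bot.snapshot("scene")[:,:,::-1];a=cv2.imread("pics/scene0.png");d=cv2.absdiff(a,im).max(2)[130:180,410:445];print("beaker diff px (scene)",int((d>50).sum()),"of",d.size)
print(bot.get_obs()["time_s"],bot.sign_off())
E
```

```text
beaker diff px (scene) 593 of 1750
the job is handed in; nothing more can be done
13.3333 None
```

The grey try square is lying flat around the tile's near-left corner, stock on the long edge facing the robot and blade on the left short edge. The gripper is clear above it. I handed the job in at 13.3 s.

- **Setting down:** I lowered the square about 4.5 mm clear of both edges until it touched the bench, then lifted it 0.5–1 mm. I slid it in until the stock and then the blade met the tile. The averaged side forces peaked at about 4.1 N along the tile's x and 2.6 N along its y. I eased off before setting it down and releasing.
- **Tile:** its far and right edges in the top view moved less than 0.1 px from before contact to after release.
- **Blade:** parallel to the tile's left edge to about 0.3°. It read 0.2–0.6 mm inside that edge, so it is touching within measuring error.
- **Stock:** the last picture read 1.3–1.5 mm between the stock and the near edge. This disagrees with the force reading, which was still about 1.5 N against the tile just before release. Part of it is the taller stock hiding the edge from the camera. I took it as flush but did not prove a zero gap.
- **Other things:** the bowl, rib, loop tool and purple square show no change in the top view. The lath showed differing pixels, which I took to be the arm's shadow because it looks to be in the same place.
- **Beaker:** not confirmed by picture. The arm hid it in the top view, and the scene comparison differed (593 of 1750 px), probably because of the arm or its shadow. I saw no force reading that suggested the arm touched it.

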